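# Tuck the catch plate under the filler's flap and hold it down

### The job

Pick the aluminium catch plate up by its grip bar and tuck its free edge (the one farther from the bar) at least 25 mm under the filling machine's hinged grey flap, with the plate square to the machine and centred on the sprung steel bed; do not lift the flap, the edge slips through the gap beneath it. Then press the plate down flat until the bed has sunk through most of its 8 mm travel, and finish while still holding it pressed down there. Leave everything else on the bench where it stands.

Things in the scene. Friction and masses are not known exactly. Their poses are not given: they have to be found in the camera images.
- plate: The catch plate: loose flat aluminium plate, 120 mm (its x) by 130 mm (its y), 4 mm thick, about 0.25 kg, lying on the bench with its grip bar upright on top. Origin: centre of its underside. +x points from the bar to the free edge that gets tucked, z up.
- grip (a point): Centre of the plate's upright grip bar: 14 mm thick along the plate's x, 80 mm long along y, 38 mm tall above the plate's upper face. This point is 23 mm above the plate's underside (19 mm above its upper face), 85 mm behind the free edge and 35 mm ahead of the rear edge. Same axes as the plate.
- edge (a point): Middle of the plate's free edge, the one to be tucked, at the underside: 85 mm ahead (+x) of the grip bar's centre. Same axes as the plate.
- machine: The white filling machine, fixed to the bench, 235 x 215 mm, origin on the bench under it. Its steel bed, 45 mm above the bench, reaches 105 mm out in front of the flap's lip (-x), 40 mm behind it and 95 mm to each side. The housing stops the plate about 45 mm behind the lip; housing and flap stand at most 40 mm above the bed.
- lap (a point): Fixed point of the machine on the upper face of the unloaded bed, directly below the middle of the flap's lip. +x: the tucking direction, into the gap, roughly away from the robot; y along the lip; z up. The lip is a round bead 8 mm thick and 190 mm wide, its underside 11 mm above the unloaded bed: the 4 mm plate enters with 7 mm to spare.
- flap (a joint): The grey flap, hinged on the housing 55 mm behind its lip, hanging freely on its stop: 0 = at rest, positive = lip lifted (rad; 0.1 rad lifts the lip about 5.5 mm).
- bed (a joint): How far the sprung steel bed has sunk (m): 0 = up, 0.008 = on its bottom stop. It moves straight down, stays level and springs back. The plate's weight alone sinks it about 1 mm or less; in all it takes about 8 N at 4 mm and 14 N at 8 mm.
- tray: Bystander: white plastic tray of paper tubes, 120 x 150 x 40 mm, origin under its centre.
- jar: Bystander: amber jar with white cap, 56 mm across, 75 mm tall, origin under its centre.
- tamper: Bystander: steel tamper standing on its 34 mm foot, 84 mm tall, origin under its centre.
- brush: Bystander: hand brush 130 mm long lying on the bench to the left of the machine, origin under it.
Things that resemble listed ones, but are neither listed nor needed, are in the scene too. Leave any pink look-alike of the plate alone.

How it is judged (in metres and radians):
At the end, for the whole second after the job is handed in: Ends holding: fingers press the plate (over 2 N); bed sunk over 4 mm; plate flat within 0.05 rad; free edge over 22 mm under the lip, over 2 mm below the unloaded bed level, within 30 mm of centre and 0.12 rad of square; flap down (under 0.05 rad) (x of edge in the frame of lap above 0.022 m and y of edge in the frame of lap between -0.03 and 0.03 m and angle between the x axis of edge and the x axis of lap, either way round below 0.12 rad and angle between edge's own z axis and vertical below 0.05 rad and value of joint bed above 0.004 m and value of joint flap below 0.05 rad and z of edge in the frame of lap below -0.002 m and contact force between the fingers and plate above 2 N); the arm keeps its last pose, push and grip.
It fails at once if the flap was lifted (over 0.1 rad) (value of joint flap above 0.1 rad).
It fails at once if one of the other things on the bench was moved more than 30 mm (distance of any of tray, jar, tamper, brush from where it was at the start of the episode above 0.03 m).
It also fails if it takes over 40 s, if anything falls off the work surface, if the arm or the gripper's body presses on something with over 40 N, if the wrist force passes 120 N, or if a joint passes its speed limit or range.

### The arm

A 6-joint arm with a two-finger parallel gripper is mounted at the origin on the work surface. World frame = base frame: x ahead of the robot, y to its left, z up, the work surface at z = 0. Lengths are in m, angles in degrees, forces in N, time in s.
With the tool pointing down it reaches from about 0.4 to 0.825 m from the base axis. Payload 7 kg.
Tool frame: the origin (TCP) lies midway between the tips of the shut fingers; the grasp point (between the pads) lies 19 mm behind it (r.grip_point_offset is the z of the grasp point in the tool frame, in m); z points along the fingers, y is the line along which they close (so a half turn about z gives the same grasp; the last joint's range is limited). The gripper opens to 88 mm and grips with 3 to 60 N. Pads are 19 mm wide; open, the fingers measure 130 mm over their backs; the gripper's body (78 mm by 193 mm) begins 47 mm behind the grasp point.
Start: joints at [-54.597, 20.546, 0.682, 0, -70.136, -16.507], TCP at [0.219, -0.639, 0.201] pointing down, gripper open.
Joint ranges: [-176.03, 176.03], [-82.01, 121.73], [-58.28, 71.71], [-173.87, 95.51], [-174.79, -0.11], [-173.66, 173.66]. Speed limits (degrees/s): [136.94, 136.94, 172.46, 180, 180, 180].

### API

Orientations are given as [roll, pitch, yaw] about the fixed x, y, z axes, in that order (R = Rz(yaw) Ry(pitch) Rx(roll)).
In Python, from plant import r, viewer, recognise, outline_of, pinpoint gives the robot as it stands.
- The arm moves only by the tool move_arm, never from a script. Its argument "targets" is a list of rows, each a list of 2 entries, a list of its own where there are three numbers: the shift along the tool's x, y, z in cm, then the turn, a rotation vector about the tool's x, y, z in rad. A call has 1 to 5 rows; each row is the pose to reach, as a shift and turn from the pose commanded when the call began, along the tool's axes at that moment; what a row does not reach only later rows make up. A row lasts 1/8 s, in which the tool goes at most 62.5 mm and 10.7 degrees, less where a joint would pass 70% of its speed; a pose out of reach is approached as far as the arm can. A call with a gripper value outside its range is refused whole. "jaw" is the finger opening in cm, from 0 to 8.76, set as the call begins (left out, the last holds). The fingers move at their own pace and stop on an object; "squeeze" is the grip in N (left out, the last holds). Time passes only in rows, so rows that repeat a pose let the fingers close. It gives the time, the measured TCP pose, the force, the opening and the grip force at its end, in the units of the state.
- r.get_state(): the state, without advancing time (a new reading comes with each control period).
- viewer.capture(name): name is "scene" or "top" or "wrist"; returns a dict with "image" (384x512x3 uint8, blue, green, red), "intrinsics" (3x3 intrinsics, pixels), "D" ([k1, k2, p1, p2, k3] as OpenCV has them; the pictures are not rectified), "camera_from_world" (4x4, takes a point from world to camera coordinates). Camera axes: x right, y up, looking along -z (the intrinsics and any distortion apply to the point x, -y, -z); pixel columns grow to the right and rows downward; lengths in m; the calibration is good to about 2 mm. A picture is of the moment at which its call begins. There is no depth.
- r.close_job(): hands the job in; it is judged then, once.
Trained networks look in the newest picture that a camera, given by its name, has taken for a name from the list of things; names that differ only in an ending like _2 or _b are one class to them, and where a whole thing is asked for, a point or a joint stands for the part that bears it (a point fixed in the world has none). Each returns a list of dicts, best first, with "score" (0 to 1); they miss things now and then, are a little off and sometimes report something else, mostly with a low value. They report only what shows in the picture. A call takes as long as a camera call. They do not tell look-alikes from the thing itself.
- recognise(label, camera): "box" ([left, top, right, bottom] in pixels, round what is visible of it).
- outline_of(label, camera): "mask" (384x512 bool, what is visible of it) and "box" ([left, top, right, bottom] in pixels, round what is visible of it).
- pinpoint(label, camera): "location" ([row, column] in pixels: a listed point, or the origin of a listed thing).
The state is a dict: "time_s": time; "joints": joint angles; "qd": joint speeds; "joint_torque": joint torques, N m; "tcp_pos": TCP position; "eef_rot": TCP orientation; "contact_force": force on the tool from outside, world axes, zero at the start; "moment": the same for the moment, N m; "gripper_width": finger opening in m; "gripper_force": force on a finger pad.
Only numpy, scipy, OpenCV 4.12 (cv2) and the standard library are available. Lean on these libraries where they do the work, as an engineer would, in place of code of your own. Each camera call takes 0.05 s, during which the arm holds its last target. There are 200 camera calls.

## Working session

There is one attempt and no reset: what is moved stays moved. The work goes in short steps, Python scripts to look and compute and a tool call to move; the robot and the scene stay as the last step left them, time stands still between calls to the robot, and variables do not carry over. Pictures are saved under pics/ and viewed, at most 10 in all, crops included, and the job is handed in when it is done.

Besides the shell and the picture viewer there is one more tool, called after "Emit:" by a JSON object that holds its "op" and its "data". move_arm: Moves the arm, as the interface text tells. Its arguments: {"type":"object","properties":{"targets":{"type":"array","items":{"type":"array"}},"jaw":{"type":"number"},"squeeze":{"type":"number"}},"required":["targets"]}

```bash
mkdir -p pics; ls; cat > h.py <<'E'
from plant import r, viewer, recognise, outline_of, pinpoint
import numpy as np, cv2
from scipy.spatial.transform import Rotation as Rn
def ray(c,px):  # px (col,row)
    p=cv2.undistortPoints(np.array([[px]],float),np.array(c["intrinsics"]),np.array(c["D"]))[0,0]
    T=np.array(c["camera_from_world"]);R=T[:3,:3]
    return -R.T@T[:3,3], R.T@np.array([p[0],-p[1],-1.])
def onz(c,px,z):
    o,d=ray(c,px); return o+d*(z-o[2])/d[2]
def proj(c,P):
    T=np.array(c["camera_from_world"]);q=np.atleast_2d(P)@T[:3,:3].T+T[:3,3]
    q=q*[1,-1,-1]
    return cv2.projectPoints(q,np.zeros(3),np.zeros(3),np.array(c["intrinsics"]),np.array(c["D"]))[0][:,0]
E
python3 - <<'E'
from h import *
s=r.get_state();print({k:np.round(s[k],3) for k in s})
ims=[]
for n,z in(("top",0),("scene",0)):
    c=viewer.capture(n);ims.append(c["image"])
    for l,z in(("plate",0),("grip",.023),("edge",0),("lap",.045),("machine",0)):
        print(n,l,[(np.round(d["location"]),round(d["score"],2),np.round(onz(c,d["location"][::-1],z),3)) for d in pinpoint(l,n)])
    cv2.imwrite(f"pics/{n}0.png",c["image"])
cv2.imwrite("pics/a.png",cv2.resize(np.vstack(ims),None,fx=.78,fy=.78) )
E
```

```text
pics
{'time_s': np.float64(0.0), 'joints': array([-5.4598e+01,  2.0591e+01,  6.3400e-01, -2.1000e-02, -7.0137e+01,
       -1.6505e+01]), 'qd': array([-0.004,  0.004,  0.115,  0.005,  0.055,  0.039]), 'joint_torque': array([-1.0000e-03, -5.8272e+01,  2.9305e+01,  6.9980e+00,  7.0000e-03,
       -0.0000e+00]), 'tcp_pos': array([ 0.218, -0.638,  0.2  ]), 'eef_rot': array([ 1.79904e+02, -8.00000e-03, -1.61110e+02]), 'contact_force': array([-0.174, -0.148,  0.156]), 'moment': array([-0.063,  0.009,  0.019]), 'gripper_force': np.float64(0.0), 'gripper_width': np.float64(0.087)}
top plate [(array([208., 182.]), 0.92, array([0.45 , 0.288, 0.   ])), (array([245., 308.]), 0.82, array([ 0.342, -0.089,  0.   ])), (array([221., 105.]), 0.73, array([0.411, 0.519, 0.   ])), (array([275., 159.]), 0.68, array([0.25 , 0.353, 0.   ]))]
top grip [(array([231., 307.]), 0.97, array([ 0.382, -0.082,  0.023])), (array([285., 159.]), 0.85, array([0.225, 0.348, 0.023])), (array([217., 116.]), 0.72, array([0.422, 0.48 , 0.023])), (array([219., 181.]), 0.55, array([0.416, 0.287, 0.023]))]
top edge [(array([219.
[... 509 characters left out ...]
, 187.]), 0.65, array([ 0.366, -0.102,  0.   ]))]
scene grip [(array([171., 305.]), 0.96, array([0.416, 0.293, 0.023])), (array([141., 288.]), 0.76, array([0.221, 0.349, 0.023])), (array([157., 352.]), 0.7, array([0.426, 0.479, 0.023])), (array([201., 191.]), 0.67, array([ 0.377, -0.09 ,  0.023]))]
scene edge [(array([160., 296.]), 0.77, array([0.317, 0.324, 0.   ])), (array([155., 367.]), 0.64, array([0.416, 0.557, 0.   ])), (array([195., 176.]), 0.61, array([ 0.296, -0.109,  0.   ])), (array([189., 329.]), 0.56, array([ 0.509,  0.322, -0.   ]))]
scene lap [(array([230., 260.]), 0.76, array([0.619, 0.01 , 0.045]))]
scene machine [(array([242., 257.]), 0.87, array([ 0.612,  0.005, -0.   ]))]
```

View pics/a.png

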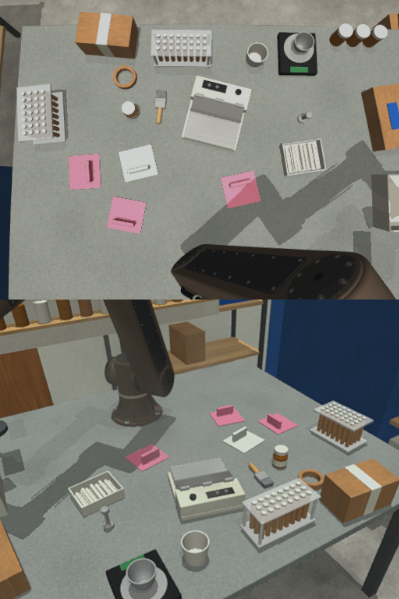

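```bash
python3 - <<'E'
import cv2
im=cv2.imread("pics/top0.png");cv2.imwrite("pics/b.png",cv2.resize(im[110:310,70:350],None,fx=2.8,fy=2.8,interpolation=cv2.INTER_CUBIC))
E
```

```text
(no output)
```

View pics/b.png

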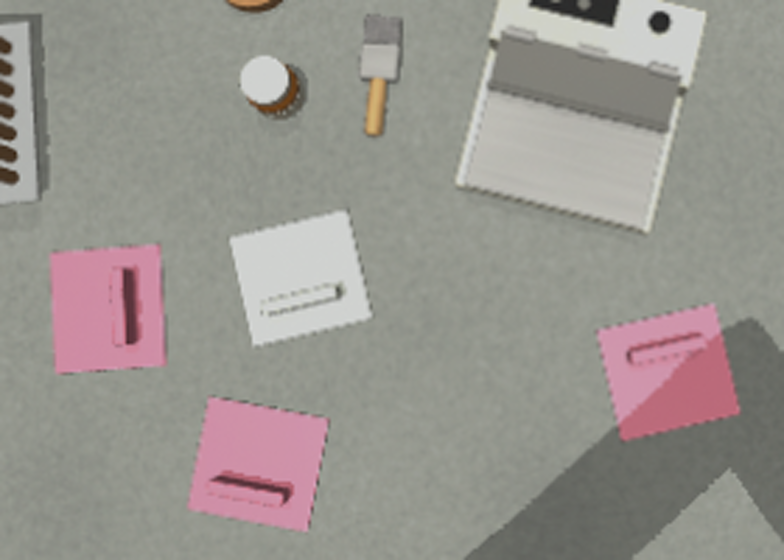

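The grey plate at top pixel (col 182, row 208), with its bar at (181, 219), is the aluminium one. The other three, at (308,245), (105,221) and (159,275), are pink look-alikes. The enlarged crop confirms this. The machine's lip is centred near (275,149) and turned about -14°.

```bash
cat >> h.py <<'E'
def plate_fit(name,near=(0.45,0.288),z=.004):
    c=viewer.capture(name)
    best=None
    for d in outline_of("plate",name):
        b=d["box"];p=onz(c,((b[0]+b[2])/2,(b[1]+b[3])/2),z)
        if np.hypot(p[0]-near[0],p[1]-near[1])<.06: best=d;break
    if best is None: return c,None
    k,_=cv2.findContours(best["mask"].astype(np.uint8),0,2); k=max(k,key=cv2.contourArea)[:,0]
    W=np.array([onz(c,p,z)[:2] for p in k.astype(float)])
    return c,cv2.minAreaRect((W*1000).astype(np.float32))
def wtotool(s,dw):
    R=Rn.from_euler('xyz',s["eef_rot"],degrees=True).as_matrix(); return R.T@np.array(dw)
E
python3 - <<'E'
from h import *
for n in("top","scene"):
    c,f=plate_fit(n);print(n,f)
    if n=="top":
        # bed front corners, lip ends from crop
        for p,z in(((460,186),.045),((648,232),.045),((488,92),.060),((668,130),.060)):
            print(p,np.round(onz(c,(p[0]/2.8+70-.3,p[1]/2.8+110-.3),z),4))
    for l,z in(("grip",.023),("edge",0),("plate",0),("lap",.045)):
        print(l,[(np.round(onz(c,d["location"][::-1],z),3),round(d["score"],2)) for d in pinpoint(l,n)])
s=r.get_state()
print(s["time_s"])
print(np.round(100*wtotool(s,np.array([.42,.287,.2])-s["tcp_pos"]),1))
E
```

```text
top ((447.8160400390625, 300.64208984375), (115.93668365478516, 132.5130157470703), 15.305723190307617)
(460, 186) [0.5404 0.1312 0.045 ]
(648, 232) [ 0.4934 -0.0629  0.045 ]
(488, 92) [0.6359 0.1025 0.06  ]
(668, 130) [ 0.5972 -0.0824  0.06  ]
grip [(array([ 0.367, -0.087,  0.023]), 0.95), (array([0.414, 0.485, 0.023]), 0.67), (array([0.414, 0.287, 0.023]), 0.65)]
edge [(array([0.507, 0.314, 0.   ]), 0.8), (array([0.317, 0.33 , 0.   ]), 0.75), (array([0.413, 0.574, 0.   ]), 0.75)]
plate [(array([0.457, 0.285, 0.   ]), 0.86), (array([0.411, 0.516, 0.   ]), 0.83), (array([0.255, 0.345, 0.   ]), 0.76), (array([ 0.343, -0.094,  0.   ]), 0.73)]
lap [(array([0.623, 0.014, 0.045]), 0.97), (array([0.452, 0.287, 0.045]), 0.69)]
scene ((444.83087158203125, 302.5365905761719), (127.90711975097656, 145.38809204101562), 12.631635665893555)
grip [(array([ 0.37 , -0.083,  0.023]), 0.91), (array([0.428, 0.477, 0.023]), 0.87), (array([0.219, 0.351, 0.023]), 0.81), (array([0.41 , 0.294, 0.023]), 0.77)]
edge [(array([0.516, 0.309, 0.   ]), 0.76), (array([0.328, 0.322, 0.   ]), 0.73), (array([ 0.285, -0.104,  0.   ]), 0.66), (array([0.417, 0.562, 0.   ]), 0.65), (array([ 0.621, -0.337, -0.   ]), 0.58)]
plate [(array([0.274, 0.339, 0.   ]), 0.87), (array([0.424, 0.498, 0.   ]), 0.73), (array([ 0.457,  0.3  , -0.   ]), 0.64), (array([ 0.352, -0.095, -0.   ]), 0.56)]
lap []
1.2
[-49.   81.1   0.1]
```

Emit:
{"op": "move_arm", "data": {"targets": [[[-37.4, 28.3, -3], [0, 0, -0.8]], [[-37.4, 28.3, -3], [0, 0, -0.8]], [[-37.4, 28.3, -3], [0, 0, -0.8]], [[-37.4, 28.3, -3], [0, 0, -0.8]], [[-37.4, 28.3, -3], [0, 0, -0.8]]], "jaw": 8.7, "squeeze": 30}}

```text
time_s: 1.82
tcp_pos: [0.3938, -0.3784, 0.221]
eef_rot: [-180.0, -0.0, -115.1]
contact_force: [1.5, 0.1, 0.6]
gripper_width: 0.0869
gripper_force: 0.0
```

Emit:
{"op": "move_arm", "data": {"targets": [[[-33.7, 5.9, 0], [0, 0, -0.68]], [[-33.7, 5.9, 0], [0, 0, -0.68]], [[-33.7, 5.9, 0], [0, 0, -0.68]], [[-33.7, 5.9, 0], [0, 0, -0.68]], [[-33.7, 5.9, 0], [0, 0, -0.68]]]}}

```text
time_s: 2.45
tcp_pos: [0.4759, -0.0766, 0.221]
eef_rot: [-179.9, -0.0, -76.2]
contact_force: [1.2, -1.1, 0.4]
gripper_width: 0.0873
gripper_force: 0.0
```

```bash
python3 - <<'E'
from h import *
c=viewer.capture("wrist");cv2.imwrite("pics/w0.png",c["image"])
print([(d["location"],onz(c,d["location"][::-1],.045),d["score"]) for d in pinpoint("lap","wrist")])
E
```

```text
[([205.5, 112.2], array([0.62045785, 0.01003218, 0.045     ]), 0.62)]
```

Emit:
{"op": "move_arm", "data": {"targets": [[[-36.8, -3.8, 2], [0, 0, 0]], [[-36.8, -3.8, 2], [0, 0, 0]], [[-36.8, -3.8, 2], [0, 0, 0]], [[-36.8, -3.8, 2], [0, 0, 0]], [[-36.8, -3.8, 2], [0, 0, 0]]]}}

```text
time_s: 3.18
tcp_pos: [0.4328, 0.2322, 0.2041]
eef_rot: [-179.9, 0.0, -76.3]
contact_force: [2.2, 0.6, 0.7]
gripper_width: 0.0869
gripper_force: 0.0
```

Emit:
{"op": "move_arm", "data": {"targets": [[[-6.5, -0.6, 2], [0, 0, 0]], [[-6.5, -0.6, 2], [0, 0, 0]], [[-6.5, -0.6, 2], [0, 0, 0]]]}}

```text
time_s: 3.55
tcp_pos: [0.4235, 0.2949, 0.1834]
eef_rot: [180.0, -0.0, -76.3]
contact_force: [-0.2, -0.3, -0.4]
gripper_width: 0.0869
gripper_force: 0.0
```

```bash
python3 - <<'E'
from h import *
s=r.get_state();print(s["time_s"],s["tcp_pos"],s["eef_rot"])
c,f=plate_fit("wrist");cv2.imwrite("pics/w1.png",c["image"]);print(f)
for l,z in(("grip",.023),("edge",0),("plate",0)):
    print(l,[(d["location"],np.round(onz(c,d["location"][::-1],z),3),round(d["score"],2)) for d in pinpoint(l,"wrist")])
a=cv2.imread("pics/w0.png");cv2.imwrite("pics/w01.png",cv2.resize(np.vstack([a,c["image"]]),None,fx=.78,fy=.78))
E
```

```text
3.55 [0.42354441 0.29489555 0.18335456] [ 1.79960288e+02 -4.32657783e-02 -7.62583216e+01]
((444.82366943359375, 303.75726318359375), (119.98529815673828, 129.47808837890625), 13.736201286315918)
grip [([254.9, 422.0], array([0.219, 0.351, 0.023]), 0.94), ([165.8, 259.8], array([0.42 , 0.294, 0.023]), 0.83), ([314.9, 227.3], array([0.414, 0.48 , 0.023]), 0.73)]
edge [([162.5, 181.7], array([0.502, 0.316, 0.   ]), 0.81), ([360.3, 221.2], array([0.404, 0.569, 0.   ]), 0.78), ([212.9, 347.7], array([0.307, 0.329, 0.   ]), 0.57)]
plate [([159.9, 236.1], array([0.445, 0.299, 0.   ]), 0.92), ([323.9, 226.5], array([ 0.41 ,  0.511, -0.   ]), 0.66), ([166.6, 260.8], array([0.417, 0.3  , 0.   ]), 0.64), ([234.0, 388.0], array([0.253, 0.343, 0.   ]), 0.55)]
```

View pics/w01.png

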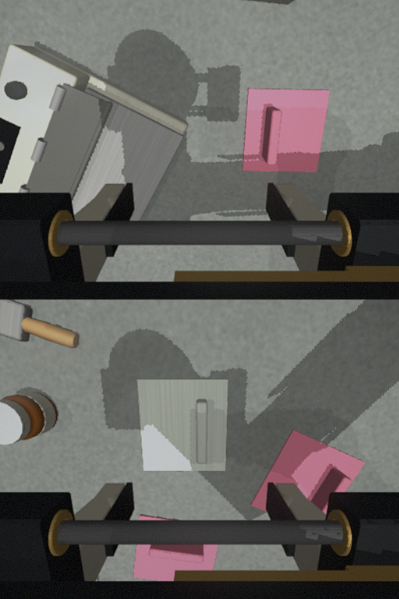

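The wrist picture shows the aluminium plate unobstructed, with its bar at about pixel (260,166) midway between the fingers. Going down on it.

Emit:
{"op": "move_arm", "data": {"targets": [[[-0.3, 0.2, 6], [0, 0, 0]], [[-0.3, 0.2, 12], [0, 0, 0]], [[-0.3, 0.2, 15.5], [0, 0, 0]], [[-0.3, 0.2, 17], [0, 0, 0]], [[-0.3, 0.2, 17], [0, 0, 0]]]}}

```text
time_s: 4.42
tcp_pos: [0.4213, 0.2971, 0.0136]
eef_rot: [180.0, -0.0, -76.3]
contact_force: [-0.5, -0.4, 0.8]
gripper_width: 0.087
gripper_force: 0.0
```

Emit:
{"op": "move_arm", "data": {"targets": [[[0, 0, 0], [0, 0, 0]], [[0, 0, 0], [0, 0, 0]], [[0, 0, 0], [0, 0, 0]], [[0, 0, 0], [0, 0, 0]], [[0, 0, 0], [0, 0, 0]]], "jaw": 0.5, "squeeze": 45}}

```text
time_s: 5.05
tcp_pos: [0.421, 0.2976, 0.0138]
eef_rot: [-180.0, 0.0, -76.3]
contact_force: [-0.5, 0.6, 0.6]
gripper_width: 0.0428
gripper_force: 0.0
```

Emit:
{"op": "move_arm", "data": {"targets": [[[0, 0, 0], [0, 0, 0]], [[0, 0, 0], [0, 0, 0]], [[0, 0, 0], [0, 0, 0]], [[0, 0, 0], [0, 0, 0]], [[0, 0, 0], [0, 0, 0]]]}}

```text
time_s: 5.68
tcp_pos: [0.421, 0.2975, 0.0136]
eef_rot: [180.0, -0.0, -76.3]
contact_force: [-0.1, -0.6, -0.3]
gripper_width: 0.0122
gripper_force: 45.0
```

Emit:
{"op": "move_arm", "data": {"targets": [[[0, 0, 0], [0, 0, 0]], [[0, 0, -3], [0, 0, 0]], [[0, 0, -8], [0, 0, 0]], [[0, 0, -13], [0, 0, 0]], [[0, 0, -13], [0, 0, 0]]]}}

```text
time_s: 6.3
tcp_pos: [0.4227, 0.2995, 0.1476]
eef_rot: [-179.7, 0.3, -76.3]
contact_force: [-1.0, 0.5, -2.2]
gripper_width: 0.0124
gripper_force: 45.0
```

```bash
python3 - <<'E'
from h import *
im=cv2.imread("pics/top0.png")
# machine: outline of bed/flap; lap from top, averaged
P=[]
for i in range(3):
    c=viewer.capture("top")
    for d in pinpoint("lap","top")[:1]: P.append(onz(c,d["location"][::-1],.045)[:2])
print(np.round(P,4))
cv2.imwrite("pics/t1.png",cv2.resize(c["image"][85:205,215:335],(720,720)[:2],interpolation=cv2.INTER_CUBIC)[:600])
for d in outline_of("flap","top")[:2]:
    k,_=cv2.findContours(d["mask"].astype(np.uint8),0,2);k=max(k,key=cv2.contourArea)[:,0]
    W=np.array([onz(c,p,.062)[:2] for p in k.astype(float)]);print("flap",d["score"],cv2.boxPoints(cv2.minAreaRect((W*1000).astype(np.float32))),cv2.minAreaRect((W*1000).astype(np.float32)))
for d in outline_of("bed","top")[:2]:
    k,_=cv2.findContours(d["mask"].astype(np.uint8),0,2);k=max(k,key=cv2.contourArea)[:,0]
    W=np.array([onz(c,p,.045)[:2] for p in k.astype(float)]);print("bed",d["score"],cv2.minAreaRect((W*1000).astype(np.float32)))
for d in outline_of("machine","top")[:1]:
    k,_=cv2.findContours(d["mask"].astype(np.uint8),0,2);k=max(k,key=cv2.contourArea)[:,0]
    W=np.array([onz(c,p,.06)[:2] for p in k.astype(float)]);print("mach",d["score"],cv2.minAreaRect((W*1000).astype(np.float32)))
s=r.get_state();print(s["time_s"],s["tcp_pos"],s["gripper_width"],s["gripper_force"])
E
```

```text
[[0.6114 0.0144]
 [0.6203 0.0143]
 [0.6138 0.0114]]
flap 0.66 [[593.4133   -80.059265]
 [657.1199   -94.8454  ]
 [699.3153    86.95482 ]
 [635.60876  101.74095 ]] ((646.3643188476562, 3.4477767944335938), (186.63272094726562, 65.39991760253906), 76.93313598632812)
bed 0.68 ((567.8986206054688, 21.53436279296875), (189.73318481445312, 105.39878845214844), 76.04949951171875)
mach 0.8 ((630.51904296875, 8.424224853515625), (214.51046752929688, 243.34054565429688), 75.38385009765625)
6.75 [0.42075648 0.29714783 0.14271882] 0.0122947917934331 45.00257134437561
```

View pics/t1.png

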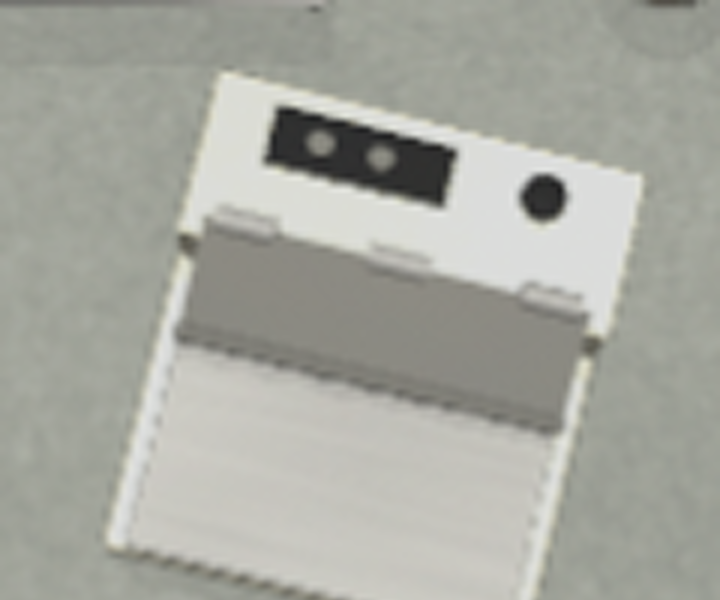

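The machine fit is consistent: lap at about (0.618, 0.0105), yaw about -13.8°. The crop shows the lip running from (180,335) to (558,430) with the flap at rest. Carrying the plate to just in front of the lip.

Emit:
{"op": "move_arm", "data": {"targets": [[[4, -0.5, 0], [0, 0, 0.08]], [[9, -1.2, 0.5], [0, 0, 0.18]], [[14, -1.9, 1], [0, 0, 0.28]], [[19, -2.6, 1.5], [0, 0, 0.38]], [[23, -3.1, 2], [0, 0, 0.48]]]}}

```text
time_s: 7.38
tcp_pos: [0.506, 0.0796, 0.1232]
eef_rot: [180.0, -0.0, -104.0]
contact_force: [-0.1, 1.0, -2.6]
gripper_width: 0.0118
gripper_force: 45.0
```

```bash
cat >> h.py <<'E'
LAP=np.array([.618,.0105,.045]);YAW=-13.8
def plan(edge_x,z,s=None):
    s=s or r.get_state();u=np.array([np.cos(np.radians(YAW)),np.sin(np.radians(YAW)),0])
    p=LAP+u*(edge_x-.085);p[2]=z
    print("t",round(s["time_s"],2),"tcp",np.round(s["tcp_pos"],4),"rot",np.round(s["eef_rot"],2),"F",np.round(s["contact_force"],1),"M",np.round(s["moment"],2),"w",s["gripper_width"],s["gripper_force"])
    print("shift cm",np.round(100*wtotool(s,p-s["tcp_pos"]),2),"turn z",np.round(-np.radians(YAW-90-s["eef_rot"][2]),3))
E
python3 -c "
from h import *
plan(-.012,.10)"
```

```text
t 7.38 tcp [0.506  0.0796 0.1232] rot [ 1.7998e+02 -2.0000e-02 -1.0402e+02] F [-0.1  1.  -2.6] M [ 0.13  0.02 -0.07] w 0.011826371505045032 45.00097095966339
shift cm [ 4.03 -2.85  2.32] turn z -0.004
```

Emit:
{"op": "move_arm", "data": {"targets": [[[1.5, -1, 0.5], [0, 0, 0]], [[3, -2.2, 1.5], [0, 0, 0]], [[4, -2.9, 2.3], [0, 0, 0]], [[4, -2.9, 2.3], [0, 0, 0]], [[4, -2.9, 2.3], [0, 0, 0]]]}}

```text
time_s: 8.0
tcp_pos: [0.5242, 0.0361, 0.1007]
eef_rot: [-180.0, 0.0, -103.8]
contact_force: [-0.0, 0.6, -0.9]
gripper_width: 0.0126
gripper_force: 45.0
```

```bash
python3 - <<'E'
from h import *
plan(-.012,.0616)
for n in("top","scene","wrist"):
    c=viewer.capture(n);s=r.get_state()
    b=s["tcp_pos"][2]-.0136
    for l,z in(("grip",b+.023),("edge",b),("plate",b)):
        for d in pinpoint(l,n):
            p=onz(c,d["location"][::-1],z)-LAP;a=np.radians(-YAW)
            q=[np.cos(a)*p[0]-np.sin(a)*p[1],np.sin(a)*p[0]+np.cos(a)*p[1]]
            if np.hypot(*q)<.2: print(n,l,"in lap frame",np.round(q,4),round(d["score"],2))
    c2,f=plate_fit(n,s["tcp_pos"][:2],b+.004);print(f)
    cv2.imwrite(f"pics/{n}2.png",c["image"])
a=cv2.imread("pics/scene2.png")[170:340,180:350];cv2.imwrite("pics/c.png",cv2.resize(a,(600,600),interpolation=cv2.INTER_CUBIC))
E
```

```text
t 8.0 tcp [0.5242 0.0361 0.1007] rot [-180.      0.   -103.77] F [-0.   0.6 -0.9] M [ 0.09  0.02 -0.04] w 0.012587888309286135 45.00264644622803
shift cm [ 0.25 -0.02  3.91] turn z 0.001
top grip in lap frame [-0.0928 -0.0041] 0.66
None
scene grip in lap frame [-0.0951  0.0061] 0.91
scene grip in lap frame [-0.0979 -0.152 ] 0.86
scene edge in lap frame [-0.0011 -0.0018] 0.83
scene edge in lap frame [ 0.0906 -0.0291] 0.17
scene plate in lap frame [-0.0628  0.0058] 0.86
((544.2589721679688, 30.277923583984375), (129.63987731933594, 143.3539276123047), 75.02397918701172)
wrist grip in lap frame [-0.0987  0.0007] 0.63
wrist edge in lap frame [-0.0113 -0.0004] 0.75
wrist plate in lap frame [-0.0722  0.0019] 0.96
((545.3687744140625, 18.095932006835938), (107.43364715576172, 120.41973114013672), 75.59403228759766)
```

View pics/c.png

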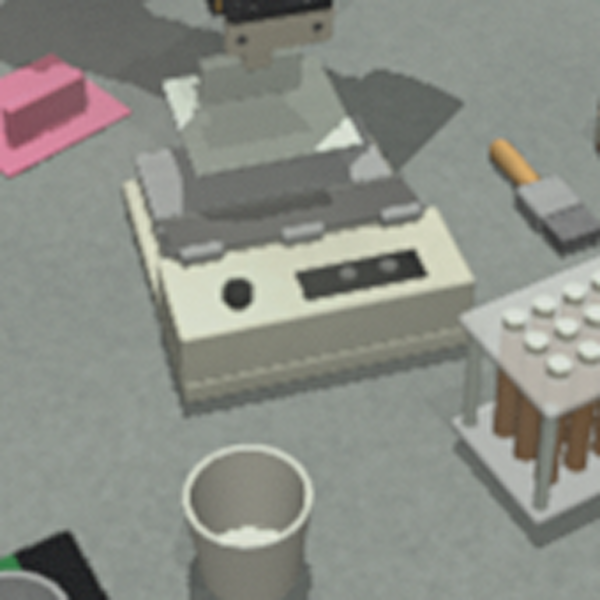

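The plate hangs level and square, with its free edge just short of the lip. I'll back off 15 mm for safety, then go down to touch the bed.

Emit:
{"op": "move_arm", "data": {"targets": [[[0.2, 1.5, 0], [0, 0, 0]], [[0.2, 1.5, 2], [0, 0, 0]], [[0.2, 1.5, 3.5], [0, 0, 0]], [[0.2, 1.5, 4.1], [0, 0, 0]], [[0.2, 1.5, 4.1], [0, 0, 0]]]}}

```text
time_s: 9.52
tcp_pos: [0.5089, 0.0372, 0.0593]
eef_rot: [180.0, -0.0, -103.8]
contact_force: [-0.1, 0.6, -1.7]
gripper_width: 0.0125
gripper_force: 45.0
```

Emit:
{"op": "move_arm", "data": {"targets": [[[0, 0, 0.1], [0, 0, 0]], [[0, 0, 0.2], [0, 0, 0]], [[0, 0, 0.3], [0, 0, 0]], [[0, 0, 0.3], [0, 0, 0]], [[0, 0, 0.3], [0, 0, 0]]]}}

```text
time_s: 10.15
tcp_pos: [0.5096, 0.0374, 0.057]
eef_rot: [-180.0, 0.0, -103.8]
contact_force: [-1.2, 0.4, 1.7]
gripper_width: 0.0127
gripper_force: 45.0
```

```bash
python3 - <<'E'
from h import *
plan(.033,.0566)
c=viewer.capture("wrist");cv2.imwrite("pics/w3.png",c["image"])
for l,z in(("grip",.066),("edge",.043),("plate",.043)):
  for d in pinpoint(l,"wrist")[:2]:
    p=onz(c,d["location"][::-1],z)-LAP;a=np.radians(-YAW)
    print(l,np.round([np.cos(a)*p[0]-np.sin(a)*p[1],np.sin(a)*p[0]+np.cos(a)*p[1]],4),d["score"])
print([onz(c,d["location"][::-1],.045) for d in pinpoint("lap","wrist")])
E
```

```text
t 10.15 tcp [0.5096 0.0374 0.057 ] rot [-1.7996e+02  3.0000e-02 -1.0380e+02] F [-1.2  0.4  1.7] M [0.25 0.17 0.  ] w 0.012683083379756823 45.000200271606445
shift cm [ 0.03 -5.97  0.04] turn z -0.0
grip [-0.1121 -0.0003] 0.9
edge [-0.0274  0.0008] 0.75
plate [-0.0864 -0.001 ] 0.74
plate [-0.1135  0.0092] 0.58
[array([0.62055302, 0.00957032, 0.045     ])]
```

View pics/w3.png

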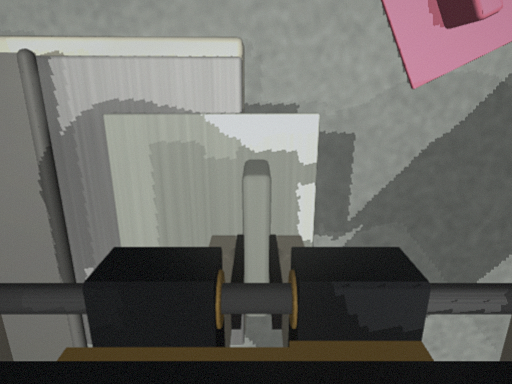

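The plate sits flat on the bed. Its free edge at column ~112 is parallel to the lip at ~25–75, about 27 mm short of it. Sliding in.

Emit:
{"op": "move_arm", "data": {"targets": [[[0, -0.8, 0.05], [0, 0, 0]], [[0, -1.6, 0.05], [0, 0, 0]], [[0, -2.4, 0.05], [0, 0, 0]], [[0, -3.2, 0.05], [0, 0, 0]], [[0, -3.6, 0.05], [0, 0, 0]]]}}

```text
time_s: 11.02
tcp_pos: [0.5446, 0.0284, 0.056]
eef_rot: [180.0, -0.0, -103.8]
contact_force: [-2.9, 1.1, 3.5]
gripper_width: 0.0121
gripper_force: 45.0
```

Emit:
{"op": "move_arm", "data": {"targets": [[[0, -0.6, 0], [0, 0, 0]], [[0, -1.2, 0], [0, 0, 0]], [[0, -1.8, 0], [0, 0, 0]], [[0, -2.4, 0], [0, 0, 0]], [[0, -2.4, 0], [0, 0, 0]]]}}

```text
time_s: 11.65
tcp_pos: [0.5685, 0.0228, 0.0563]
eef_rot: [-179.9, 0.0, -103.8]
contact_force: [0.7, -1.8, 2.5]
gripper_width: 0.0121
gripper_force: 45.0
```

```bash
python3 - <<'E'
from h import *
plan(.033,.0516)
c=viewer.capture("wrist");cv2.imwrite("pics/w4.png",c["image"])
for l,z in(("grip",.064),("edge",.041),("plate",.041)):
  for d in pinpoint(l,"wrist")[:2]:
    p=onz(c,d["location"][::-1],z)-LAP;a=np.radians(-YAW)
    print(l,np.round([np.cos(a)*p[0]-np.sin(a)*p[1],np.sin(a)*p[0]+np.cos(a)*p[1]],4),d["score"])
E
```

```text
t 11.65 tcp [0.5685 0.0228 0.0563] rot [-1.7993e+02  1.0000e-02 -1.0380e+02] F [ 0.7 -1.8  2.5] M [-0.59  0.09 -0.04] w 0.012143362941435027 45.00109255313873
shift cm [0.01 0.1  0.47] turn z -0.0
grip [-0.0518  0.001 ] 0.67
edge [0.0019 0.0029] 0.16
plate [-0.0255 -0.0002] 0.89
```

View pics/w4.png

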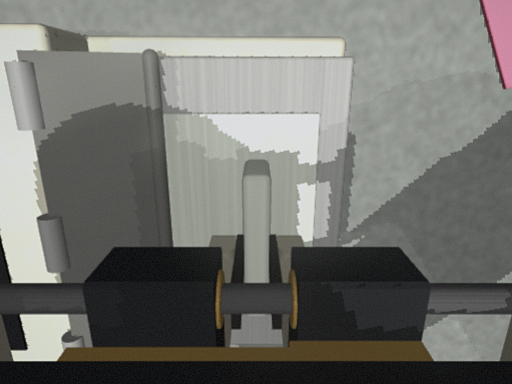

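The free edge is now hidden under the lip bead (column ~155), square to it, and the flap is at rest. Pressing down.

Emit:
{"op": "move_arm", "data": {"targets": [[[0, 0, 0.1], [0, 0, 0]], [[0, 0, 0.2], [0, 0, 0]], [[0, 0, 0.3], [0, 0, 0]], [[0, 0, 0.4], [0, 0, 0]], [[0, 0, 0.45], [0, 0, 0]]]}}

```text
time_s: 12.48
tcp_pos: [0.5684, 0.023, 0.0525]
eef_rot: [-179.9, 0.0, -103.8]
contact_force: [2.0, -3.4, 9.2]
gripper_width: 0.0124
gripper_force: 45.0
```

Emit:
{"op": "move_arm", "data": {"targets": [[[0, 0, 0], [0, 0, 0]], [[0, 0, 0], [0, 0, 0]], [[0, 0, 0], [0, 0, 0]]]}}

```text
time_s: 12.85
tcp_pos: [0.5684, 0.023, 0.0526]
eef_rot: [-179.9, 0.0, -103.8]
contact_force: [1.9, -3.2, 8.2]
gripper_width: 0.0121
gripper_force: 45.0
```

Emit:
{"op": "move_arm", "data": {"targets": [[[0, 0, 0.05], [0, 0, 0]], [[0, 0, 0.1], [0, 0, 0]], [[0, 0, 0.1], [0, 0, 0]], [[0, 0, 0.1], [0, 0, 0]]]}}

```text
time_s: 13.35
tcp_pos: [0.5684, 0.023, 0.0517]
eef_rot: [-179.9, 0.0, -103.8]
contact_force: [1.4, -3.7, 10.6]
gripper_width: 0.012
gripper_force: 45.0
```

```bash
python3 - <<'E'
from h import *
plan(.033,.0516)
c=viewer.capture("scene")["image"];w=viewer.capture("wrist")["image"]
a=cv2.resize(c[190:310,190:310],(400,400),interpolation=cv2.INTER_CUBIC);b=cv2.resize(w[:300,:400],(400,300))
cv2.imwrite("pics/e.png",np.hstack([a,np.vstack([b,np.zeros((100,400,3),np.uint8)])]))
E
```

```text
t 13.35 tcp [0.5684 0.023  0.0517] rot [-1.7988e+02  3.0000e-02 -1.0377e+02] F [ 1.4 -3.7 10.6] M [-1.21 -0.36 -0.  ] w 0.012028648999181999 45.00622630119324
shift cm [0.03 0.09 0.01] turn z 0.0
```

View pics/e.png

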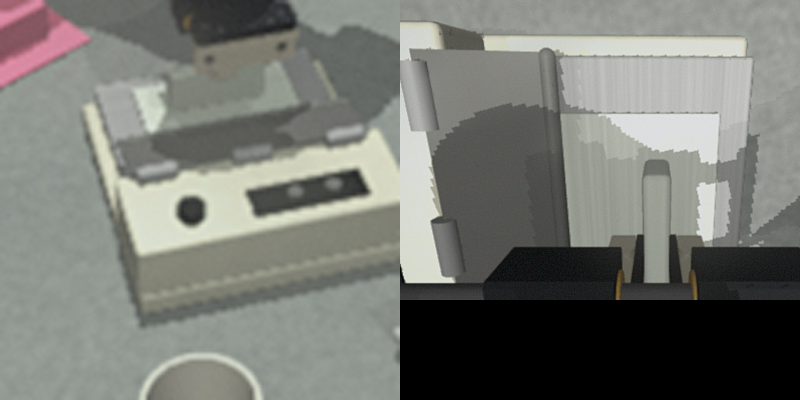

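The plate lies flat under the lip (right half, lip at column ~550), the flap is at rest, and the bed has sunk about 7 mm. Handing in.

```bash
python3 -c "
from h import *
print(r.close_job())"
```

```text
the job is handed in; nothing more can be done
None
```

Job handed in at about 13.5 s (the verdict was not shown): by my measurements the plate's free edge is about 32 mm under the flap, square and centred, and the plate is held pressed flat with the bed sunk about 7 mm and the flap at rest.

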